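Load the drill jig and swing its leaf shut

ROBOT

A 6-joint arm with a two-finger parallel gripper is mounted at the origin on a cart in front of the work surface, level with it; the furniture and walls round the work are solid. World frame = base frame: x ahead of the robot, y to its left, z up, the work surface at z = 0. Lengths are in mm, angles in rad, forces in N, time in s.
With the tool pointing down it reaches from about 300 to 775 mm from the base axis. Payload 14.6 kg.
Tool frame: the origin (TCP) lies on the centre line of the jaws, within the pads' length; the fingertips stand 19 mm ahead of it and the grasp point (between the pads) is the TCP (bot.tip_reach is the distance from the TCP to the fingertips, in mm); z points along the fingers, y is the line along which they close (so a half turn about z gives the same grasp; the last joint's range is limited). The gripper opens to 85 mm and grips with 20 to 120 N. Pads are 22 mm wide; open, the fingers measure 114 mm over their backs; the gripper's body (76 mm by 85 mm) begins 54 mm behind the grasp point. The pads swing forward as they close: fully open they stand 13 mm farther back than shut.
Start: joints at [-1.268, 0.3, 1.521, -0, 1.321, -0.067], TCP at [198.778, -512.813, 250.281] pointing down, gripper open.
Joint ranges: [-3.03, 3.03], [-0.79, 2.21], [0.23, 2.52], [-1.04, 4.18], [0, 3.07], [-2.55, 2.55]. Speed limits (rad/s): [2.22, 2.22, 2.57, 3.14, 3.14, 3.14].

INTERFACE

Orientations are given as a unit quaternion [w, x, y, z].
In Python, from rig import bot gives the robot as it stands. Calls block until the motion is done:
- bot.move_to(position, orientation): joint-space move of the TCP to a pose.
- bot.servo_line(position, attitude=None, speed=150, until_force=None): straight line of the TCP; attitude=None keeps the orientation; speed is the mean speed in mm/s. With until_force (N) it stops when the force on the tool has changed by that much, and returns True; else False.
- bot.move_joints(angles): joint-space move.
- bot.move_gripper(opening, grip_force=None): finger opening in mm; grip_force is the grip in N (None keeps the last); returns when the fingers have stopped.
- bot.dwell(seconds).
- bot.ik(position, orientation): joint angles nearest the present ones, or None.
- bot.read_state(): the state.
- bot.read_camera(name): name is "scene" or "side" or "wrist"; returns a dict with "image" (400x640x3 uint8, blue, green, red), "depth" (400x640 float32, mm along the optical axis (not along the pixel's ray), 0 where there is no reading), "fovy" (degrees; the focal length in pixels is half the picture's height over the tangent of half this angle, whatever the lens; pixels are square), "cx", "cy" (the principal point, pixels), "eye" and "attitude" of the camera in the world; the wrist camera has in their place "mount" (4x4, takes a point from camera to tool coordinates, whose origin is the TCP and whose axes are the flange's). Camera axes: x right, y down, z forward; pixel columns grow to the right and rows downward; lengths in mm; the calibration is good to about 2 mm. The wrist camera is an equidistant fisheye: a pixel r from the principal point sees the ray r / f radians off the axis. A picture is of the moment at which its call begins: read the wrist's pose just before it.
A pose or a line that the arm cannot do raises bot.MotionError and nothing moves.
- bot.finish_job(): hands the job in; it is judged then, once.
The state is a dict: "clock": time; "joint_positions": joint angles; "qvel": joint speeds; "effort": joint torques, N m; "ee_pos": TCP position; "tool_rot": TCP orientation; "ft_force": force on the tool from outside, world axes, zero at the start; "moment": the same for the moment, N m; "grip_width": finger opening in mm; "grip_force": force on a finger pad.
Only numpy, scipy, OpenCV 4.12 (cv2) and the standard library are available. Lean on these libraries where they do the work, as an engineer would, in place of code of your own. Each camera call takes 0.05 s, during which the arm holds its last target. There are 200 camera calls.

TASK

Lay the longer wood block flat in the nest of the drill jig, lengthwise between the aluminium stops, and let go of it; then swing the jig's hinged blue leaf down over it by the red bar until the leaf is fully home, and let go. Leave the short block and the tape measure where they are.

Things in the scene. Friction and masses are not known exactly. Their poses are not given: they have to be found in the camera images.
- long_block_center (a point): Centre (half-way up, 15 mm over its underside) of the longer of the two loose pale wood blocks, 46 x 120 x 30 mm (x, y, z), lying flat on the bench; y runs along its length. To its right a fixed mesh screen, 255 mm high, stands on the bench at y = -0.33 m, from x = 0.48 to 0.93 m.
- drill_jig: Leaf drill jig, fixed to the bench. Origin: centre of the nest, on the underside of the base (bench height); z up, y along the nest towards the hinge. Dark base plate: x -55 to 55, y -83 to 107 mm, 12 mm thick. Leaf rests: two 12 mm posts at x = +-46, y = -40 mm, up to z = 44. Hinge cheeks, 16 x 18 mm, at x = +-46, y = 80 mm, up to z = 57.
- nest (a point): Centre of the nest floor, 12 mm over the jig's origin, same axes. Aluminium stops 14 mm high bound the nest: on each long side two (|y| 32 to 52 mm, inner faces at x = +-30 mm, 8 mm thick), so the middle of the sides is open for fingers; one at each end (inner faces at y = +-68). The block lies with its length along y, either way round, with 7 mm of play sideways, 8 mm endways.
- jig_leaf (a joint): Leaf angle about the hinge axis (along the jig's x, at y = 80, z = 48 mm of the jig). 0: level, home on its rests (hard stop), 2 mm over a seated block; grows as it swings up and back: 1.57 upright, 2.1 fully open. Starts leaning back past upright. Stiff hinge (0.4 N m): stays where left, 2 to 4 N at the bar moves it. Blue plate 104 mm wide, 8 mm thick, 8 to 130 mm from the axis.
- leaf_bar (a point): Middle of the red round bar (14 mm thick, 74 mm clear between its two side arms, along the jig's x), 200 mm from the hinge axis, 63 mm clear of the plate. At leaf angle a it is at y = 80 - 200 cos a, z = 48 + 200 sin a (mm, jig frame); closed, it is 120 mm in front of the nest centre, 48 mm over the bare bench. Pinch it from above, or push it.
- short_block: Bystander: shorter, wider pale wood block, 60 x 85 x 24 mm; origin at the centre of its underside.
- tape_measure: Bystander: yellow tape measure, 67 x 77 x 31 mm; origin at the centre of its underside.
Mind the look-alikes: they are no part of the job. Leave any pink look-alike of the part that bears long_block_center alone.

How it is judged:
By the outcome, as a careful person would: the job done as asked, in the order asked, and still so for the second after the job is handed in, with the robot touching nothing.
It also fails if it takes over 69 s, if anything falls off the work surface, if the arm or the gripper's body presses on something with over 40 N, if the wrist force passes 120 N, or if a joint passes its speed limit or range.

## Working session

There is one attempt and no reset: what is moved stays moved. The work goes in short steps, each a Python script; the robot and the scene stay as the last script left them, time stands still between calls to the robot, and variables do not carry over. Pictures are saved under pics/ and viewed, at most 10 in all, crops included, and the job is handed in when it is done.

```bash
ls; mkdir -p pics
cat > h.py <<'E'
import numpy as np, cv2
from rig import bot
from scipy.spatial.transform import Rotation as R
def rot(q): return R.from_quat([q[1],q[2],q[3],q[0]]).as_matrix()
def cloud(c):
    d=c["depth"]; f=200/np.tan(np.radians(c["fovy"])/2)
    v,u=np.mgrid[:400,:640]
    P=np.stack([(u-c["cx"])/f*d,(v-c["cy"])/f*d,d],-1)
    A=np.array(c["attitude"]); A=rot(A) if A.size==4 else A
    W=P@A.T+np.array(c["eye"]); W[d<=0]=np.nan
    return W
E
python3 - <<'E'
from h import *
for n in ("scene","side"):
    c=bot.read_camera(n); cv2.imwrite(f"pics/{n}.png",c["image"]); np.savez(f"{n}.npz",W=cloud(c),image=c["image"])
    print(n,c["eye"],c["attitude"],c["fovy"],c["cx"],c["cy"])
s=bot.read_state(); print(s)
E
```

```text
pics
scene [  465.76468395 -1216.06179564   787.3738804 ] [-0.46848438  0.88283621 -0.02913327  0.01654851] 49.52497146663414 319.3272636517429 199.58101758340436
side [  182.93061165 -1481.56799714  1041.74856573] [-0.455565    0.87994296 -0.12035776  0.06062112] 44.40436959819497 321.71403519497716 210.57037826260466
{'clock': 0.1, 'joint_positions': array([-1.26760324e+00,  3.00410614e-01,  1.52152738e+00, -2.16701256e-05,
        1.32069402e+00, -6.65959567e-02]), 'qvel': array([-0.00078967, -0.00119466, -0.00166532,  0.00107584,  0.00061499,
        0.00082384]), 'effort': array([ 3.25913803e-03, -5.44374955e+01, -3.62374234e+01, -3.33292928e-05,
        2.98208295e-03,  2.61636848e-05]), 'ee_pos': array([ 198.71782007, -512.64049258,  249.77720083]), 'tool_rot': array([-5.14808778e-04,  9.82955021e-01,  1.83845469e-01, -7.17572687e-05]), 'ft_force': array([ 0.42949827,  0.00687353, -0.1690441 ]), 'moment': array([ 0.02924318, -0.02162243,  0.00293029]), 'grip_force': 0.0, 'grip_width': 85.26320727557422}
```

View pics/scene.png

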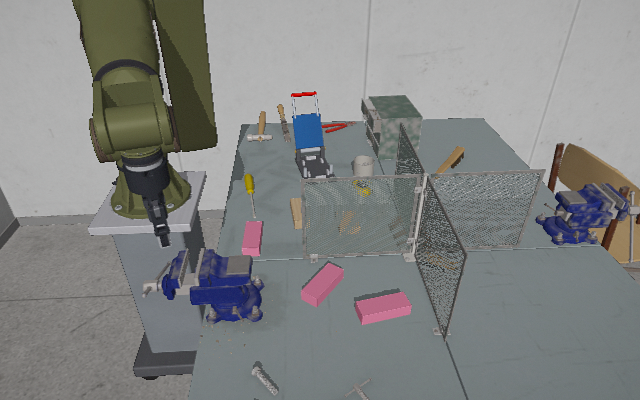

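View pics/side.png

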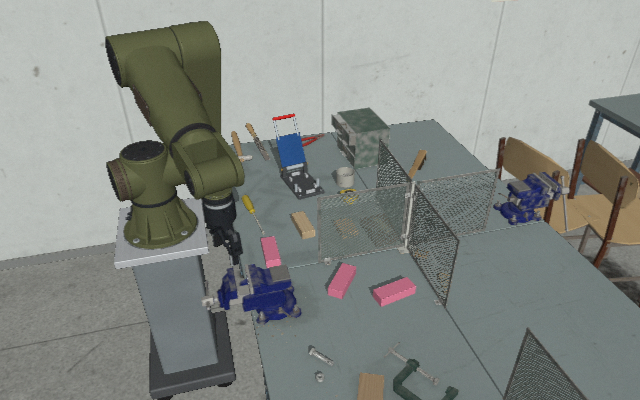

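The scene view shows the jig at about (312,150), with the leaf's red bar at (304,95). Pink look-alikes are at (253,238), (322,284) and (383,307). In the side view, the pale wood candidates are at (303,225), (347,227) behind the mesh, (418,160) and (371,387). I'll measure these and enlarge the area.

Run:
```python
from h import *
np.set_printoptions(precision=1,suppress=True)
out=[]
for n,(u0,u1,v0,v1) in dict(side=(220,440,100,270),scene=(230,450,80,260)).items():
    z=np.load(n+".npz"); W=z["W"]; im=z["image"]
    hsv=cv2.cvtColor(im,cv2.COLOR_BGR2HSV); H,S,V=[hsv[...,i].astype(int) for i in range(3)]
    out.append(cv2.resize(im[v0:v1,u0:u1],(600,440),interpolation=cv2.INTER_CUBIC)[:, :])
    for name,m in dict(wood=(H>8)&(H<22)&(S>70)&(V>90),blue=(H>100)&(H<115)&(S>150),red=((H<5)|(H>175))&(S>180),yel=(H>22)&(H<32)&(S>120)).items():
        k,l,st,c=cv2.connectedComponentsWithStats(m.astype(np.uint8))
        for i in range(1,k):
            if st[i,4]<40: continue
            P=W[l==i]; P=P[~np.isnan(P[:,0])]
            if len(P)<10: continue
            md=np.median(P,0)
            if md[1]>900 or md[2]<-50: continue
            print(n,name,c[i],st[i,4],"med",md,"lo",np.percentile(P,3,0),"hi",np.percentile(P,97,0))
cv2.imwrite("pics/crop.png",out[0])
```

```text
side wood [250.6 129.2] 60 med [419.5 636.6  23.1] lo [406.  584.9  13. ] hi [432.5 686.6  31.3]
side wood [236.4 143.1] 128 med [336.7 517.2  21.4] lo [326.  406.1  15.1] hi [348.5 632.5  26.8]
side wood [529.1 161.5] 1510 med [1576.7  126.2  -37.5] lo [1561.7  -62.9 -143. ] hi [1629.3  274.    22.2]
side wood [416.9 162.5] 193 med [1037.7  124.1   33.2] lo [958.6  21.9  23.4] hi [1101.1  208.6   42. ]
side wood [303.3 224.8] 355 med [ 479.5 -166.4   29. ] lo [ 455.6 -207.4    5.9] hi [504.  -93.5  34. ]
side wood [370.5 386.7] 630 med [ 481.9 -826.5   23.9] lo [ 450.5 -858.6   20.4] hi [ 513.7 -791.    27.4]
side blue [290.4 149.9] 686 med [524.  228.3 109.6] lo [478.6 198.   61.3] hi [571.5 256.1 157.6]
side red [283.6 117. ] 53 med [513.7 283.2 227.7] lo [472.5 274.8 221.6] hi [554.3 295.2 233.6]
side yel [247.8 203.4] 119 med [315.1  26.1  22.7] lo [300.4 -17.5  13.4] hi [328.9  71.1  31.1]
scene wood [280.3 110.4] 58 med [413.8 648.4  24. ] lo [402.5 582.1  11.5] hi [427.2 696.3  31.3]
scene wood [261.4 122.1] 122 med [335.4 516.5  22.4] lo [323.7 412.5  16.7] hi [346.  636.8  26.5]
scene wood [591. 172.] 2113 med [1574.   135.8  -29.5] lo [1560.8  -59.2 -138.9] hi [1626.5  281.9   24.7]
scene wood [450.7 159.2] 261 med [1033.6  126.1   34.8] lo [960.1  31.3  27. ] hi [1101.   210.7   41.9]
scene wood [296.  212.2] 250 med [ 468.5 -159.7   30. ] lo [ 453.2 -206.4    7.2] hi [480.6 -91.2  33.5]
scene wood [345.6 220.1] 72 med [ 613.1 -204.5   24.6] lo [ 592.2 -242.    19.8] hi [ 634.7 -158.8   27.2]
scene blue [307.5 131. ] 881 med [520.7 229.  110.8] lo [474.7 200.4  61.5] hi [568.1 256.2 159.5]
scene red [303.1  94. ] 80 med [508.8 285.7 229. ] lo [469.4 276.3 222.2] hi [548.7 298.1 234.3]
scene red [333.6 126.9] 77 med [641.2 488.8   8.9] lo [596.7 434.8   2.8] hi [691.3 509.   14. ]
scene yel [248.7 183.2] 146 med [314.5  23.5  23.3] lo [299.1 -16.6   9.1] hi [328.8  72.4  30.7]
```

View pics/crop.png

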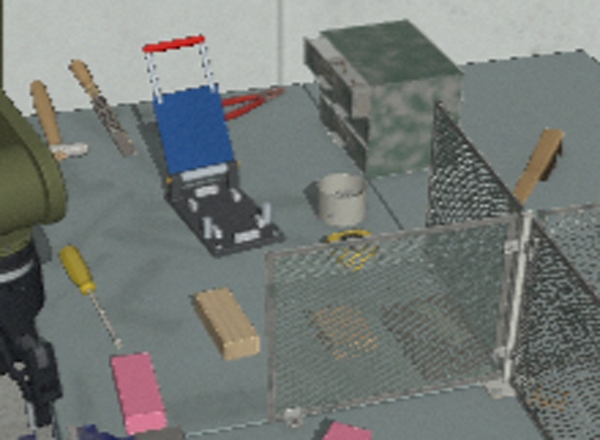

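The wood block at side (303,225), x≈480, y≈-150, has its top at 30 mm and is about 46 x 120, so it fits as the long block. The one behind the mesh at (347,227) is 24 mm high, so that's the short block. The piece at (418,160) lies at x≈1040, out of reach and outside the description. (371,387) lies at y=-827, the wrong side of the screen. The pink ones are excluded. Next I'll fit coarse poses, raise the arm, and look with the wrist camera.

```bash
cat >> h.py <<'E'
def rect(P):
    (c,s,a)=cv2.minAreaRect(P[:,:2].astype(np.float32)); w,h=s
    if w>h: a-=90; w,h=h,w       # a: direction of short side, from x
    return np.array([*c,w,h,a])
def wcloud():
    s=bot.read_state(); c=bot.read_camera("wrist")
    f=200/np.tan(np.radians(c["fovy"])/2); d=c["depth"]
    v,u=np.mgrid[:400,:640]; x=u-c["cx"]; y=v-c["cy"]; r=np.hypot(x,y)+1e-9; t=r/f
    P=np.stack([np.tan(t)*x/r*d,np.tan(t)*y/r*d,d,np.ones_like(d)],-1)
    P=(P@np.array(c["mount"]).T)[...,:3]
    W=P@rot(s["tool_rot"]).T+s["ee_pos"]; W[(d<=0)|(t>1.2)]=np.nan
    return W,c["image"]
def down(yaw):  # tool z down, tool y (closing line) at angle yaw from world x
    y=np.array([np.cos(yaw),np.sin(yaw),0]); z=np.array([0,0,-1.]); x=np.cross(y,z)
    q=R.from_matrix(np.stack([x,y,z],1)).as_quat(); return np.array([q[3],*q[:3]])
E
python3 - <<'E'
from h import *
np.set_printoptions(precision=1,suppress=True)
for n in ("scene","side"):
    W=np.load(n+".npz")["W"].reshape(-1,3); X,Y,Z=W.T
    m=(X>420)&(X<540)&(Y>-260)&(Y<-60)&(Z>25)&(Z<36); print(n,"block",m.sum(),rect(W[m]),np.median(Z[m]))
    m=(X>420)&(X<650)&(Y>0)&(Y<260)&(Z>9)&(Z<16); print("base",m.sum(),rect(W[m]))
q0=bot.read_state()
p=q0["ee_pos"]
bot.servo_line([p[0],p[1],420],speed=250)
print(down(0.1))
best=[]
for k in (0,np.pi): 
    j=bot.ik([470,-140,330],down(k)); print(k,j); best.append(j)
j=min([b for b in best if b is not None],key=lambda b:abs(b[5]))
bot.move_joints(j)
W,im=wcloud(); cv2.imwrite("pics/w1.png",im); np.savez("w1.npz",W=W,image=im)
s=bot.read_state(); print(s["clock"],s["ee_pos"])
E
```

```text
scene block 227 [ 477.9 -144.5   45.1  128.1    5.7] 30.469771612615432
base 493 [540.7 131.4 109.6 196.2  10.5]
side block 290 [ 479.3 -146.1   49.3  127.7    5.5] 29.89451228046579
base 453 [570.1 137.9 170.8 195.5  10.9]
[0.  0.7 0.7 0. ]
0 [-0.4  0.1  1.6 -0.   1.5 -0.4]
3.141592653589793 None
2.6917 [ 469.9 -140.8  330.1]
```

View pics/w1.png

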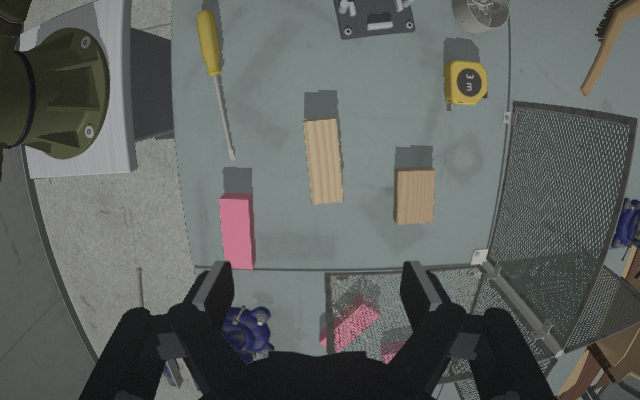

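The wrist view shows the long block at (324,162), the short one at (415,196) and the tape at (467,83). The jig base is at the top, at (375,15). Now I'll refine the block fit and view the jig.

Run:
```python
from h import *
np.set_printoptions(precision=2,suppress=True)
W=np.load("w1.npz")["W"].reshape(-1,3); X,Y,Z=W.T
m=(X>420)&(X<540)&(Y>-240)&(Y<-60)&(Z>24)&(Z<36); print("block",m.sum(),rect(W[m]),np.median(Z[m]))
bot.servo_line([500,0,330],speed=250)
W,im=wcloud(); cv2.imwrite("pics/w2.png",im); np.savez("w2.npz",W=W,image=im)
X,Y,Z=W.reshape(-1,3).T; W2=W.reshape(-1,3)
m=(X>420)&(X<540)&(Y>-240)&(Y<-60)&(Z>24)&(Z<36); print("block",m.sum(),rect(W2[m]),np.median(Z[m]))
m=(X>420)&(X<640)&(Y>0)&(Y<260)&(Z>9)&(Z<15); print("base",m.sum(),rect(W2[m]))
m=(X>420)&(X<640)&(Y>0)&(Y<260)&(Z>23)&(Z<29); print("stops",m.sum(),rect(W2[m]))
hsv=cv2.cvtColor(im,cv2.COLOR_BGR2HSV).reshape(-1,3).astype(int)
r=((hsv[:,0]<5)|(hsv[:,0]>175))&(hsv[:,1]>180)&(Z>150)&(Y<400); print("bar",r.sum(),np.nanmedian(W2[r],0),rect(W2[r]) if r.sum()>5 else "")
```

```text
block 2751 [ 479.92 -144.27   47.38  120.64    5.39] 30.10138587556179
block 2062 [ 479.88 -144.02   47.37  121.66    6.15] 30.16511464377396
base 7594 [542.57 133.18 111.   187.45  10.12]
stops 647 [543.26 123.08 105.9  151.94  10.41]
bar 0 [nan nan nan]
  return np.nanmean(a, axis, out=out, keepdims=keepdims)
```

View pics/w2.png

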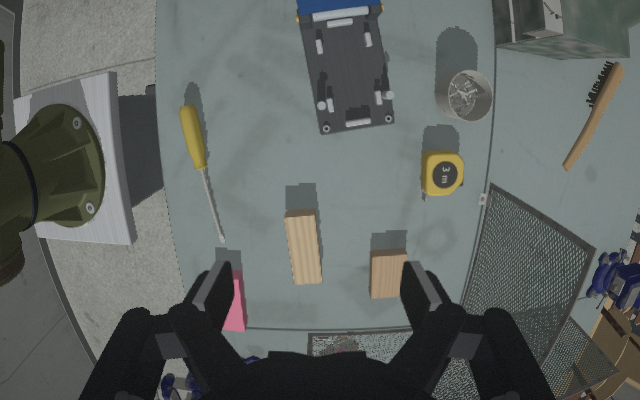

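The jig base centre is at about (542.6,133.2), yaw about 10.2°. The nest comes out at about (544,123) from both the base edges and the stops, and the block is at (480,-144), 5.7°. I'll tighten the nest fit from the stop clusters, check the camera clearance, and pick.

Run:
```python
from h import *
np.set_printoptions(precision=2,suppress=True)
W=np.load("w2.npz")["W"].reshape(-1,3)
a=np.radians(10.25); J=np.array([[np.cos(a),np.sin(a)],[-np.sin(a),np.cos(a)]])
ok=(W[:,2]>22)&(W[:,2]<29)&(abs(W[:,0]-545)<90)&(abs(W[:,1]-123)<110)
L=(W[ok,:2]-[544,123])@J.T
g=np.zeros((240,200),np.uint8); i=np.round(L+[100,120]).astype(int); g[np.clip(i[:,1],0,239),np.clip(i[:,0],0,199)]=1
g=cv2.dilate(g,np.ones((5,5)))
k,l,st,c=cv2.connectedComponentsWithStats(g)
lab=l[np.clip(i[:,1],0,239),np.clip(i[:,0],0,199)]
for n in range(1,k):
    P=L[lab==n]; 
    if len(P)>8: print(len(P),P.mean(0),P.min(0),P.max(0))
c=bot.read_camera("wrist"); print(np.array(c["mount"]))
b=np.array([479.9,-144.2]); y=np.radians(5.7)
bot.move_gripper(85)
bot.move_to([*b,120],down(y)); bot.servo_line([*b,26],speed=90,until_force=15)
bot.move_gripper(40,grip_force=50)
s=bot.read_state(); print(s["ee_pos"],s["grip_width"],s["grip_force"],s["ft_force"])
bot.servo_line([*b,130],speed=150)
s=bot.read_state(); print(s["clock"],s["grip_width"],s["grip_force"],s["ft_force"],s["joint_positions"])
```

```text
155 [  0.14 -71.45] [-17.45 -75.77] [ 18.81 -67.2 ]
79 [-33.55 -41.97] [-37.58 -51.19] [-29.39 -32.53]
89 [ 34.41 -40.68] [ 29.38 -51.12] [ 44.05 -31.38]
86 [-34.09  42.36] [-38.27  32.67] [-29.64  52.1 ]
82 [33.44 42.37] [29.21 32.82] [38.16 51.99]
145 [-0.52 71.5 ] [-17.8   67.36] [17.6  76.17]
13 [-46.37  70.85] [-53.86  70.09] [-39.36  74.15]
18 [42.93 72.3 ] [37.38 70.54] [52.04 76.22]
[[  -0.     -0.94   -0.33   85.07]
 [   1.     -0.      0.     -0.05]
 [  -0.     -0.33    0.94 -123.63]
 [   0.      0.      0.      1.  ]]
[ 480.2  -144.27   26.49] 45.243894106266836 51.850581765174866 [-1.37  1.02  5.86]
7.2167 44.904170887142286 51.122204661369324 [-0.63 -0.44 -1.32] [-0.36  0.33  1.78 -0.    1.03 -0.46]
```

The nest is confirmed at (544,123), yaw about 10.4°. All the stops are symmetric to within 0.5 mm, and the block is gripped (45 mm). Placing it now.

Run:
```python
from h import *
np.set_printoptions(precision=2,suppress=True)
y=np.radians(10.4); n=np.array([543.9,123.])
bot.servo_line([*n,130],attitude=down(y),speed=150)
bot.servo_line([*n,70],speed=120,until_force=10)
print(bot.servo_line([*n,37.5],speed=40,until_force=10))
s=bot.read_state(); print(s["clock"],s["ee_pos"],s["ft_force"],s["grip_width"])
c=bot.read_camera("scene"); cv2.imwrite("pics/p1.png",cv2.resize(c["image"][60:220,220:440],(770,560),interpolation=cv2.INTER_CUBIC))
```

```text
True
10.5917 [543.55 122.96  38.5 ] [-2.   -0.52  6.89] 45.074244066104924
```

View pics/p1.png

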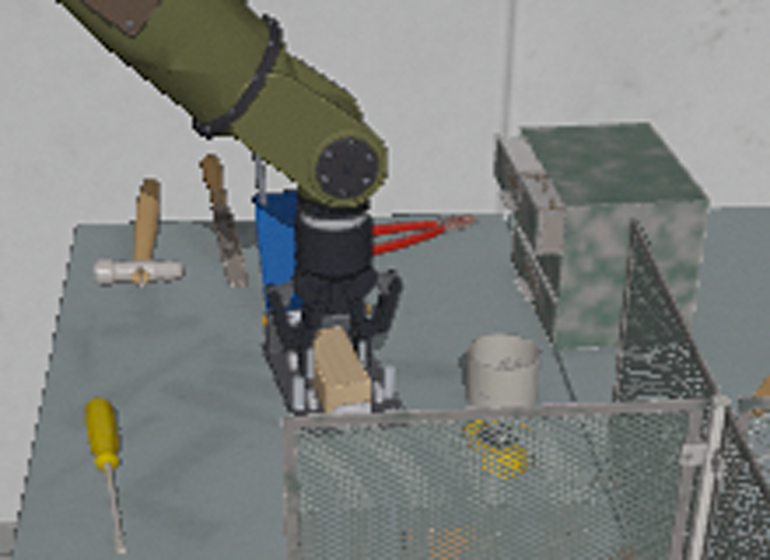

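The block is down at z=38.5, which matches the nest floor exactly. I'll release, rise, and check the block and the leaf angle.

Run:
```python
from h import *
np.set_printoptions(precision=2,suppress=True)
bot.move_gripper(62)
bot.servo_line([543.9,123,130],speed=120); bot.servo_line([520,80,400],speed=250)
W,im=wcloud(); cv2.imwrite("pics/w3.png",im); W=W.reshape(-1,3)
a=np.radians(10.4); J=np.array([[np.cos(a),np.sin(a)],[-np.sin(a),np.cos(a)]])
L=np.c_[(W[:,:2]-[543.9,123])@J.T,W[:,2]]
m=(abs(L[:,0])<40)&(abs(L[:,1])<75)&(abs(L[:,2]-41)<7); print("block",m.sum(),rect(L[m]),np.median(L[m,2]))
h=cv2.cvtColor(im,cv2.COLOR_BGR2HSV).reshape(-1,3).astype(int)
r=((h[:,0]<5)|(h[:,0]>175))&(h[:,1]>180)&(L[:,2]>150)&(abs(L[:,0])<60)
print("bar",r.sum(),np.median(L[r],0),L[r].min(0),L[r].max(0))
b=(h[:,0]>100)&(h[:,0]<115)&(h[:,1]>150)&(L[:,2]>60)&(abs(L[:,0])<60)
p=np.polyfit(L[b,2],L[b,1],1); print("plate",b.sum(),p,"a=",np.pi/2+np.arctan(p[0]))
for q in (100.4,-79.6):
    th=np.radians(a*0+q); print(q,[ (None if (j:=bot.ik(P,down(th))) is None else j) for P in ([511,284,228],[565,5,48])])
print(bot.read_state()["clock"])
```

```text
block 2266 [  3.33   6.6   77.77 132.44   2.26] 42.14127774536033
  return _methods._mean(a, axis=axis, dtype=dtype,
  ret = um.true_divide(
Traceback (most recent call last):
ValueError: zero-size array to reduction operation minimum which has no identity
```

View pics/w3.png

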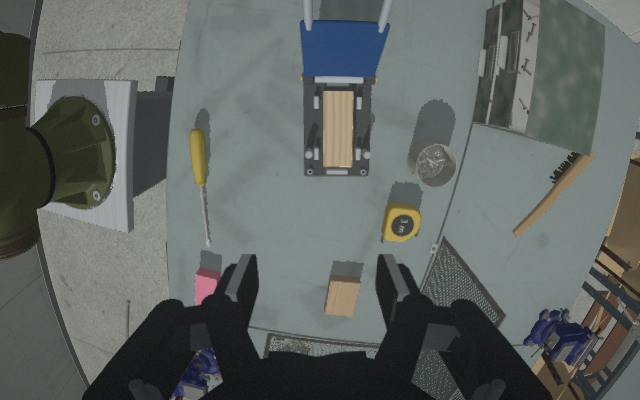

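The block lies in the nest between the stops, at (338,128) with its top at 42 mm. The bar is out of this view. The first fixed-camera reading puts it at jig (0,170,226), so a≈2.04. I'll pinch it there.

```bash
cat >> h.py <<'E'
A=np.radians(10.4)
def world(x,y,z): return np.array([543.9+x*np.cos(A)-y*np.sin(A),123+x*np.sin(A)+y*np.cos(A),z])
def bar(a): return world(-2,80-200*np.cos(a),48+200*np.sin(a))
E
python3 - <<'E'
from h import *
np.set_printoptions(precision=2,suppress=True)
for q in (100.4,-79.6):
    d=down(np.radians(q)); js=[bot.ik(bar(a)+[0,0,z],d) for a,z in ((2.04,90),(2.04,0),(1,0),(0,0))]; print(q,js)
    if all(j is not None for j in js): break
bot.move_gripper(60)
bot.move_to(bar(2.04)+[0,0,90],d)
s0=bot.read_state(); print(s0["clock"],s0["ee_pos"],s0["ft_force"])
c=bot.read_camera("scene"); cv2.imwrite("pics/p2.png",cv2.resize(c["image"][20:180,200:420],(770,560),interpolation=cv2.INTER_CUBIC))
print("stop",bot.servo_line(bar(2.04)+[0,0,2],speed=90,until_force=8))
bot.move_gripper(5,grip_force=20)
s=bot.read_state(); print(s["clock"],s["ee_pos"],s["grip_width"],s["grip_force"],s["ft_force"])
E
```

```text
100.4 [array([ 0.45,  0.35,  1.31, -0.  ,  1.49, -1.3 ]), array([ 0.45,  0.4 ,  1.44, -0.  ,  1.3 , -1.3 ]), array([ 0.11,  0.34,  1.55, -0.  ,  1.25, -1.65]), array([-0.06,  0.58,  1.65, -0.  ,  0.92, -1.81])]
14.4917 [511.39 289.85 316.69] [ 0.22  0.25 -0.75]
stop False
16.1417 [511.2  290.36 228.63] 13.109991301132464 19.920869171619415 [-0.83  0.51  2.26]
```

View pics/p2.png

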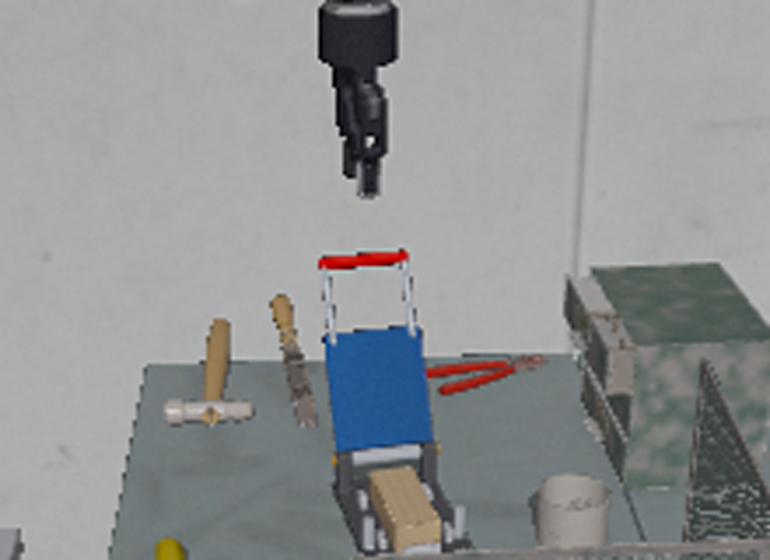

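The bar is pinched (13 mm opening). I'll swing it down along the arc, watching the force.

Run:
```python
from h import *
np.set_printoptions(precision=1,suppress=True)
for a in np.linspace(2.04,0,18)[1:]:
    st=bot.servo_line(bar(a)+[0,0,2],speed=90,until_force=25)
    s=bot.read_state(); print(round(a,2),st,s["ft_force"],round(s["grip_width"],1),s["ee_pos"]-bar(a))
    if st or np.linalg.norm(s["ft_force"])>40: break
print(s["clock"])
```

```text
1.92 False [-2.7  1.7  8.3] 12.9 [0.1 0.1 2.9]
1.8 False [-2.3  0.2  9.2] 12.9 [ 0.2 -0.1  2.8]
1.68 False [-1.4 -0.5  7.9] 13.3 [ 0.3 -0.3  2.4]
1.56 False [ 1.1 -1.1  6.4] 13.1 [ 0.2 -0.3  2.1]
1.44 False [ 3.7 -0.7  0.6] 13.4 [ 0.1 -0.4  1.7]
1.32 False [ 3.7 -0.6 -0.5] 12.9 [ 0.1 -0.4  1.8]
1.2 False [ 4.  -0.6 -0.8] 13.3 [ 0.  -0.4  1.7]
1.08 False [ 3.4  0.  -2.1] 12.8 [ 0.1 -0.6  1.6]
0.96 False [ 3.7 -1.5 -2.2] 13.6 [ 0.2 -0.9  1.3]
0.84 False [ 5.4  1.  -3.3] 13.1 [ 0.1 -1.1  0.9]
0.72 False [ 4.8  1.  -2.2] 12.9 [ 0.2 -1.3  0.6]
0.6 False [ 5.1  1.3 -2.4] 13.3 [ 0.1 -1.3  0.2]
0.48 False [ 6.5  0.7 -2.6] 13.0 [ 0.1 -1.2 -0. ]
0.36 False [ 5.8  1.2 -2.1] 12.8 [-0.1 -1.  -0.3]
0.24 False [ 5.3  2.7 -2.3] 13.0 [-0.1 -0.7 -0.3]
0.12 False [ 5.5  2.4 -2.4] 13.1 [-0.3 -0.4 -0.2]
0.0 True [-0.6 -0.1  5.3] 13.5 [-0.2 -0.1  0.1]
23.1417
```

The leaf reached its stop. I'll let go, then press the bar's top with closed fingertips to make sure it's home, retreat and check.

Run:
```python
from h import *
np.set_printoptions(precision=1,suppress=True)
b=bar(0)
bot.move_gripper(45); bot.servo_line(b+[0,0,60],speed=100)
bot.move_gripper(0)
print(bot.servo_line(b+[0,0,12],speed=40,until_force=15)); s=bot.read_state(); print(s["ee_pos"]-b,s["ft_force"],bot.tip_reach)
bot.servo_line(b+[0,0,120],speed=150)
bot.move_to([420,-60,400],down(A))
s=bot.read_state(); print(s["clock"],s["ft_force"])
W,im=wcloud(); cv2.imwrite("pics/w4.png",im); W=W.reshape(-1,3)
J=np.array([[np.cos(A),np.sin(A)],[-np.sin(A),np.cos(A)]]); L=np.c_[(W[:,:2]-[543.9,123])@J.T,W[:,2]]
h=cv2.cvtColor(im,cv2.COLOR_BGR2HSV).reshape(-1,3).astype(int)
p=(h[:,0]>100)&(h[:,0]<115)&(h[:,1]>150)&(abs(L[:,0])<60)&(abs(L[:,1])<90)
print("plate",p.sum(),np.median(L[p],0),"slope",np.polyfit(L[p,1],L[p,2],1))
r=((h[:,0]<5)|(h[:,0]>175))&(h[:,1]>180)&(abs(L[:,0])<60)&(abs(L[:,1]+120)<30); print("bar",np.median(L[r],0),L[r].max(0))
```

```text
True
[-0.   0.  25.7] [-5.3 -0.5 11.5] 19.0
27.675 [ 0.7  0.5 -0.3]
plate 1169 [-11.1  29.6  52. ] slope [ 0. 52.]
bar [  39.8 -123.3   54.2] [  39.8 -123.3   54.2]
```

View pics/w4.png

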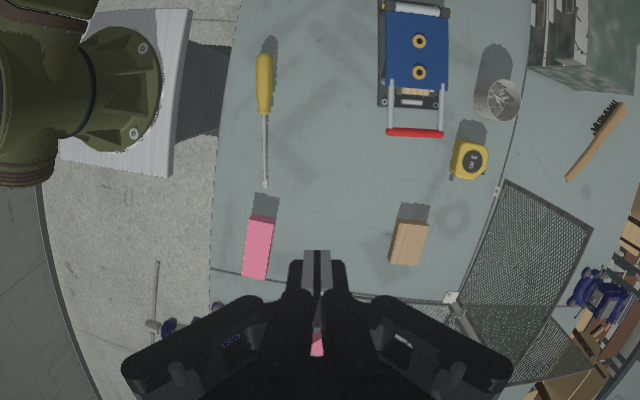

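The leaf is level at z=52 with zero slope, and the bar's top is at about 54–55, so it is home. The block sits under it at (415,92), and the short block and tape haven't moved. Handing in.

```bash
python3 -c "
from rig import bot
print(bot.finish_job())"
```

```text
the job is handed in; nothing more can be done
None
```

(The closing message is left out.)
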